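# Scope a returned drinks bottle at the packing table

### The arm

A 6-joint arm with a two-finger parallel gripper is mounted at the origin on the work surface. World frame = base frame: x ahead of the robot, y to its left, z up, the work surface at z = 0. Lengths are in m, angles in rad, forces in N, time in s.
With the tool pointing down it reaches from about 0.275 to 0.825 m from the base axis. Payload 4.9 kg.
Tool frame: the origin (TCP) lies midway between the tips of the shut fingers; the grasp point (between the pads) lies 19 mm behind it (ctrl.hold_point_z is the distance from the TCP to the grasp point, in m); z points along the fingers, y is the line along which they close (so a half turn about z gives the same grasp; the last joint's range is limited). The gripper opens to 85 mm and grips with 20 to 120 N. Pads are 22 mm wide; open, the fingers measure 114 mm over their backs; the gripper's body (76 mm by 85 mm) begins 54 mm behind the grasp point. The pads swing forward as they close: fully open they stand 13 mm farther back than shut.
Start: joints at [1.065, 0.326, -0.193, 1.052, 0, 1.437], TCP at [0.2, 0.512, 0.231] pointing down, gripper open.
Joint ranges: [-2.65, 2.65], [-0.97, 1.79], [-1.3, 1.35], [-1.93, 2.1], [-1.47, 1.37], [-3.14, 3.14]. Speed limits (rad/s): [2.57, 2.57, 3.14, 3.14, 3.14, 3.14].

### API

Orientations are given as a rotation vector (axis times angle).
In Python, from cell import ctrl, vision, job gives the robot as it stands.
- The arm moves only by the tool servo_tool, never from a script. Its argument "series" is a list of rows, each a list of 2 entries, a list of its own where there are three numbers: the shift along the tool's x, y, z in m, then the turn, a rotation vector about the tool's x, y, z in degrees. In form: [[[tx, ty, tz], [rx, ry, rz]], ...]. A call has 1 to 5 rows; each row shifts and turns the commanded pose from where the row before left it, along the tool's axes as they then stand; what a row does not reach is not made up. A row lasts 1/12 s, in which the tool goes at most 41.7 mm and 7.16 degrees, less where a joint would pass 70% of its speed; a pose out of reach is approached as far as the arm can. A call with a gripper value outside its range is refused whole. "fingers" is the opening, from -1 (shut) to 1 (fully open), so that 0 is half open, set as the call begins (left out, the last holds). The fingers move at their own pace and stop on an object; "newtons" is the grip in N (left out, the last holds). Time passes only in rows, so rows that do not move let the fingers close. It gives the time, the measured TCP pose, the force, the opening and the grip force at its end, in the units of the state.
- ctrl.observe(): the state, without advancing time (a new reading comes with each control period).
- vision.camera(name): name is "scene" or "top" or "wrist"; returns the picture (400x640x3 uint8, blue, green, red); there is no depth.
- vision.camera_params(name): a dict with "K" (3x3 intrinsics, pixels), "D" ([k1, k2, p1, p2, k3] as OpenCV has them; the pictures are not rectified), "rvec" (rotation vector, rad) and "tvec" (3), from world to camera coordinates, as OpenCV has them. Camera axes: x right, y down, z forward; pixel columns grow to the right and rows downward; lengths in m; the calibration is good to about 2 mm. A picture is of the moment at which its call begins: read the wrist's pose just before it. camera_params takes no time and is no camera call; for the wrist camera it gives the pose at the moment of the call.
- job.job_done(): hands the job in; it is judged then, once.
The state is a dict: "clock": time; "qpos": joint angles; "joint_velocities": joint speeds; "tau": joint torques, N m; "ee_pos": TCP position; "ee_rot": TCP orientation; "force": force on the tool from outside, world axes, zero at the start; "wrist_torque": the same for the moment, N m; "finger_gap": opening from 0.0 (shut) to 1.0 (fully open); "finger_force": force on a finger pad.
Only numpy, scipy, OpenCV 4.12 (cv2) and the standard library are available. Lean on these libraries where they do the work, as an engineer would, in place of code of your own. Each camera call takes 0.05 s, during which the arm holds its last target. There are 200 camera calls.

### The job

Check the returned aluminium bottle for repacking: stand it upright in the middle of the orange sprung pad and, still holding it, press it down until the pad is fully depressed, then let the pad come back up and let go, leaving the bottle standing there. Then take the red-handled inspection probe from its stand and lower it upright into the bottle's open mouth, never letting the probe touch the bottle, until the yellow band is level with the rim. Finish while still holding the probe there, still and centred in the mouth; leave the jar, the insulator and the picture frame alone.

Things in the scene. Friction and masses are not known exactly. Their poses are not given: they have to be found in the camera images.
- bottle_neck (a point): Loose aluminium drinks bottle with a green stripe, open wide mouth, 140 mm tall, about 140 g, standing upright on the table. Round body 60 mm across up to 78 mm, shoulder tapering to 100 mm, then a straight neck 34 mm across from 100 to 140 mm, with a 26 mm bore (hollow inside, floor 12 mm thick). This point is on the axis in the middle of the neck, 122 mm above the bottle's underside, a good place to grip from above; z up along the axis.
- bottle_mouth (a point): Centre of the bottle's open mouth, on the axis at the rim, 140 mm above its underside and 18 mm above the neck point; z up along the axis.
- pad_top (a point): Centre of the top face of the sprung orange round pad, 84 mm across, on a dark round housing 100 mm across, fixed to the table. The top face is 48 mm above the table when up and moves down with the pad; z up.
- pad (a joint): How far the pad is pressed down, in m: 0 up, 0.012 fully depressed, at a hard stop. It starts to move at about 5 N and takes about 12 N to reach the stop; it springs back up when let off and does not sag under the bottle's weight.
- probe_grip (a point): Loose inspection probe, about 150 g, hanging upright in its stand: a red square handle 26 mm by 26 mm and 56 mm tall (flat sides along this frame's x and y, z up), a dark disc 36 mm across and 6 mm thick under it, and below that a straight steel rod 10 mm in diameter and 90 mm long. This point is the centre of the handle, 124 mm above the rod's tip and 28 mm below the handle's top.
- probe_tip (a point): Lens at the lower end of the probe's rod (white), on the probe's axis; 124 mm below the handle's centre.
- probe_band (a point): Centre of the yellow depth band (10 mm high) on the probe's rod, on its axis, 55 mm above the tip and 69 mm below the handle's centre.
- stand: Fixed stand for the probe: base 80 mm by 80 mm, two upright aluminium walls, and a top plate 70 mm by 50 mm whose upper face is 110 mm above the table, with an 18 mm hole in which the rod hangs with 4 mm play all round, the probe's disc resting on the plate and the tip 20 mm above the table. Lift the probe straight up by 95 mm or more to clear it. Origin at the centre of its underside, z up.
- jar_mid (a point): Bystander: clear glass jar with a tin lid, 68 mm across, 85 mm tall; this point is half-way up. Leave alone.
- insulator_mid (a point): Bystander: white ribbed ceramic insulator, 60 mm across, 62 mm tall; this point is half-way up. Leave alone.
- frame_mid (a point): Bystander: small walnut picture frame lying flat, 130 mm by 100 mm, 14 mm thick; this point is at its centre. Leave alone.
Mind the look-alikes: they are no part of the job. What is shaped like the part that bears bottle_neck but blue or pink is not meant.

How it is judged:
By the outcome, as a careful person would: the job done as asked, in the order asked, and still so for the second after the job is handed in, while the arm keeps its last pose, push and grip.
It also fails if it takes over 64 s, if anything falls off the work surface, if the arm or the gripper's body presses on something with over 40 N, if the wrist force passes 120 N, or if a joint passes its speed limit or range.

## Working session

There is one attempt and no reset: what is moved stays moved. The work goes in short steps, Python scripts to look and compute and a tool call to move; the robot and the scene stay as the last step left them, time stands still between calls to the robot, and variables do not carry over. Pictures are saved under pics/ and viewed, at most 10 in all, crops included, and the job is handed in when it is done.

Besides the shell and the picture viewer there is one more tool, called after "Emit:" as name([rows], argument=value, ...), one row to a line, values as JSON. servo_tool: Moves the arm, as the interface text tells. Its arguments: {"type":"object","properties":{"series":{"type":"array"},"fingers":{"type":"number"},"newtons":{"type":"number"}},"required":["series"]}

```bash
mkdir -p pics; cat > h.py <<'E'
import numpy as np, cv2
from cell import ctrl, vision, job
def cam(n):
    p=vision.camera_params(n); im=vision.camera(n); return im,{k:np.array(v,float) for k,v in p.items()}
def ray(p,uv):
    q=cv2.undistortPoints(np.array([[uv]],float),p['K'],p['D'])[0,0]
    R=cv2.Rodrigues(p['rvec'])[0]; t=p['tvec'].reshape(3)
    d=R.T@np.array([q[0],q[1],1]); return -R.T@t, d/np.linalg.norm(d)
def plane(p,uv,z):
    o,d=ray(p,uv); return o+d*(z-o[2])/d[2]
def proj(p,X):
    return cv2.projectPoints(np.array(X,float).reshape(-1,1,3),p['rvec'],p['tvec'],p['K'],p['D'])[0].reshape(-1,2)
def tri(r1,r2):
    (a,u),(b,v)=r1,r2
    A=np.stack([u,-v],1); s=np.linalg.lstsq(A,b-a,rcond=None)[0]
    return (a+u*s[0]+b+v*s[1])/2, np.linalg.norm(a+u*s[0]-b-v*s[1])
def blobs(im,lo,hi,amin=40):
    h=cv2.cvtColor(im,cv2.COLOR_BGR2HSV); m=cv2.inRange(h,lo,hi)
    n,l,s,c=cv2.connectedComponentsWithStats(m)
    return [(c[i].round(1).tolist(),s[i].tolist()) for i in range(1,n) if s[i,4]>=amin]
E
python3 - <<'E'
from h import *
o=ctrl.observe(); print(o, ctrl.hold_point_z)
a,pa=cam('scene'); b,pb=cam('top')
cv2.imwrite('pics/scene.png',a); cv2.imwrite('pics/top.png',b)
for n,p in(('scene',pa),('top',pb)): print(n,ray(p,(320,200)))
for n,im in(('scene',a),('top',b)):
    for c,lo,hi in(('orange',(8,150,120),(20,255,255)),('green',(45,80,50),(85,255,255)),('red',(0,150,80),(6,255,255)),('yellow',(22,150,120),(34,255,255))):
        print(n,c,blobs(im,lo,hi,15))
E
```

```text
{'clock': 0.0, 'qpos': array([ 1.06483030e+00,  3.26965280e-01, -1.93610292e-01,  1.05199433e+00,
       -1.92419605e-06,  1.43663723e+00]), 'joint_velocities': array([ 0.00067982,  0.00037007, -0.0002349 , -0.00081361,  0.00048593,
       -0.00107504]), 'tau': array([-1.75126050e-03, -4.43400371e+01,  2.62444228e+01,  1.55417790e-02,
       -3.63191548e-04,  3.16850290e-06]), 'ee_pos': array([0.19949241, 0.51190632, 0.23048016]), 'ee_rot': array([-5.80571727e-01, -3.08691424e+00,  2.64493205e-03]), 'force': array([-0.24333279,  1.18279093, -1.57932522]), 'wrist_torque': array([-0.00438866,  0.01006324, -0.03423809]), 'finger_force': 0.0, 'finger_gap': 0.9958770862642511} 0.0187
scene (array([ 1.07411157, -0.14414945,  0.63865215]), array([-0.65677277,  0.23274007, -0.71727372]))
top (array([0.42240778, 0.02858824, 1.06289688]), array([ 0.17488174, -0.01087636, -0.98452937]))
scene orange [([146.0, 70.7], [122, 53, 50, 36, 883]), ([86.9, 81.5], [72, 65, 28, 32, 423]), ([604.7, 100.7], [601, 91, 10, 19, 24]), ([521.1, 104.6], [497, 94, 48, 17, 83]), ([586.1, 103.2], [575, 94, 27, 21, 
[... 439 characters left out ...]
, 180.0], [385, 175, 13, 9, 22]), ([443.8, 208.6], [432, 202, 25, 10, 43])]
scene red [([186.5, 217.5], [175, 203, 23, 30, 461]), ([592.7, 291.6], [536, 269, 94, 45, 1334])]
scene yellow [([337.7, 221.7], [320, 208, 36, 28, 781]), ([560.0, 252.8], [529, 230, 60, 51, 1856])]
top orange [([180.9, 103.6], [169, 99, 21, 14, 29]), ([383.4, 158.9], [364, 136, 40, 46, 556])]
top green [([222.1, 191.6], [214, 185, 15, 10, 20])]
top red [([174.2, 92.5], [160, 80, 35, 44, 366]), ([417.3, 206.0], [409, 199, 18, 15, 155])]
top yellow [([178.3, 117.0], [166, 100, 27, 34, 547]), ([304.7, 198.7], [291, 185, 28, 28, 625]), ([598.0, 324.0], [588, 311, 26, 27, 432]), ([634.5, 329.5], [628, 318, 12, 26, 229])]
```

View pics/scene.png

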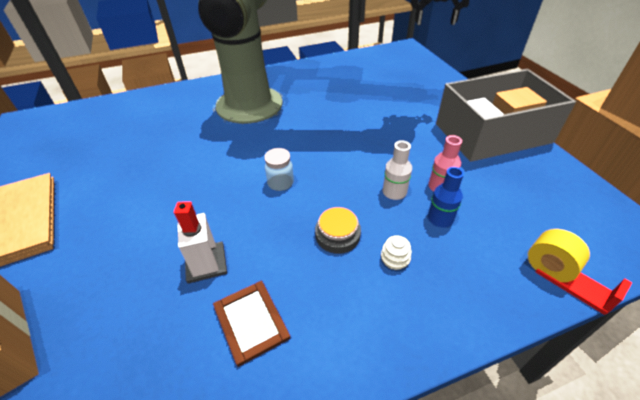

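View pics/top.png

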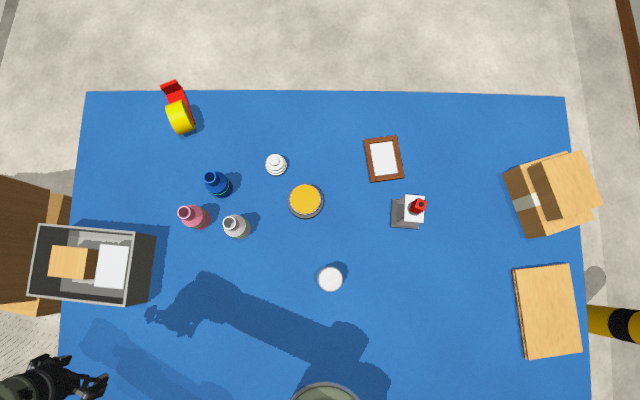

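The top view shows three bottles: silver at (235,226), blue at (216,184) and pink at (192,216). Silver with a green stripe fits; blue and pink are excluded. The yellow-orange disc at (305,199) is the pad and the red handle is at (418,206). I'll confirm with a crop.

```bash
python3 - <<'E'
from h import *
a=cv2.imread('pics/scene.png'); b=cv2.imread('pics/top.png')
ca=cv2.resize(a[130:260,370:470],None,fx=4,fy=4,interpolation=cv2.INTER_CUBIC)
cb=cv2.resize(b[160:250,170:260],None,fx=4,fy=4,interpolation=cv2.INTER_CUBIC)
cc=cv2.resize(b[180:240,380:440],None,fx=4,fy=4,interpolation=cv2.INTER_CUBIC)
o=np.zeros((600,780,3),np.uint8); o[:520,:400]=ca; o[:360,410:770]=cb; o[360:600,410:650]=cc
cv2.imwrite('pics/crop.png',o)
pa,pb=[{k:np.array(v,float) for k,v in vision.camera_params(n).items()} for n in('scene','top')]
print('pad',plane(pa,(337.7,221.7),.048),plane(pb,(304.7,198.7),.048))
h=cv2.cvtColor(b,cv2.COLOR_BGR2HSV)
m=cv2.inRange(h,(0,130,60),(6,255,255))
# probe handle center tri
print('probe',tri(ray(pa,(186.5,217.5)),ray(pb,(417.3,206.0))))
for n,p in(('s',pa),('t',pb)): print(n,proj(p,[[.5,.2,0],[.5,.2,.14]]))
E
```

```text
pad [0.60683885 0.05956842 0.048     ] [0.60590412 0.059153   0.048     ]
probe (array([ 0.57275629, -0.22244274,  0.14422195]), np.float64(0.0007980713875414083))
s [[373.10480789 188.10627208]
 [378.34057057 142.50866666]]
t [[254.61115715 238.3419725 ]
 [245.56640241 234.06232113]]
```

View pics/crop.png

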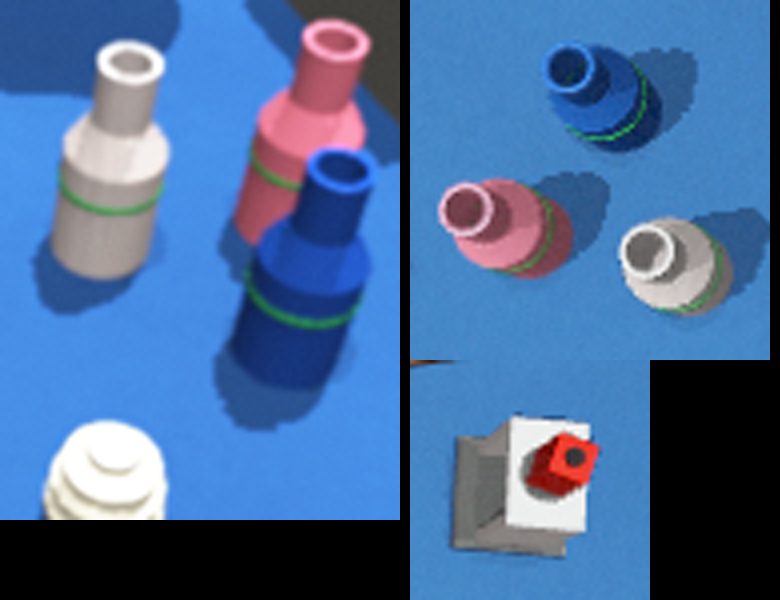

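Crop confirms it: the silver bottle with green stripe has its mouth at scene (402.4,145.4) and top (229.6,222.1). The probe handle's top face is at top (420.9,203.9), turned about 20° in the image.

```bash
cat >> h.py <<'E'
def go(target,yaw=None,tag=''):
    """print shift in tool axes from measured pose to TCP target, tool down"""
    from scipy.spatial.transform import Rotation as Ro
    o=ctrl.observe(); R=Ro.from_rotvec(o['ee_rot']).as_matrix()
    print(tag,'t',round(o['clock'],2),'pos',o['ee_pos'].round(4),'toolshift',(R.T@(np.array(target)-o['ee_pos'])).round(4),'tooly yaw',round(float(np.degrees(np.arctan2(R[1,1],R[0,1]))),2),'tilt',R[:,2].round(4),'F',o['force'].round(1),'gap',round(o['finger_gap'],3))
E
python3 - <<'E'
from h import *
pa,pb=[{k:np.array(v,float) for k,v in vision.camera_params(n).items()} for n in('scene','top')]
def up(c,x,y,ox,oy): return ((c[0]-ox+.5)/4-.5+x,(c[1]-oy+.5)/4-.5+y)
def pr(n,s,t,z):
    s=up(s,370,130,0,0); t=up(t,170,160,410,0)
    print(n,plane(pa,s,z).round(4),plane(pb,t,z).round(4),tri(ray(pa,s),ray(pb,t))[0].round(4))
pr('silver',(131,63),(650,250),.14); pr('pink',(335,41),(467,210),.14); pr('blue',(341,170),(571,69),.14)
c=[up(q,380,180,410,360) for q in[(575,457),(562,432),(598,445),(588,482),(552,469)]]
P=[plane(pb,q,.172) for q in c]; print(np.round(P,4))
for i,j in((1,2),(4,3),(1,4),(2,3)): d=P[j]-P[i]; print(np.degrees(np.arctan2(d[1],d[0])))
print('jar',plane(pb,(330,279),.085),'ins',plane(pb,(276,163),.062))
go([.45,.2,.25])
E
```

```text
silver [0.529  0.2438 0.14  ] [0.529  0.2406 0.14  ] [0.5295 0.2418 0.1406]
pink [0.5541 0.3577 0.14  ] [0.5527 0.3565 0.14  ] [0.5532 0.3576 0.1392]
blue [0.6456 0.2976 0.14  ] [0.643  0.2962 0.14  ] [0.644  0.2978 0.1383]
[[ 0.5734 -0.2241  0.172 ]
 [ 0.5887 -0.2168  0.172 ]
 [ 0.5809 -0.2385  0.172 ]
 [ 0.5583 -0.2315  0.172 ]
 [ 0.566  -0.2099  0.172 ]]
-109.68603056682721
-109.6635985020484
163.04482791924124
162.79869368353428
jar [ 0.39213646 -0.00913119  0.085     ] ins [0.70202397 0.13875619 0.062     ]
 t 0.1 pos [0.1996 0.512  0.2306] toolshift [-0.3467 -0.1997 -0.0192] tooly yaw 68.7 tilt [-7.0e-04 -1.3e-03 -1.0e+00] F [0.3 0.2 0.7] gap 0.997
```

Emit:
servo_tool([
  [[-0.02,-0.007,0],[0,0,0]],
  [[-0.034,-0.011,0],[0,0,0]],
  [[-0.034,-0.011,0],[0,0,0]],
  [[-0.034,-0.011,0],[0,0,0]],
  [[-0.034,-0.011,0],[0,0,0]],
], fingers=0.4, newtons=40)

```text
clock: 0.52
ee_pos: [0.3273, 0.407, 0.2309]
ee_rot: [-0.579, -3.087, 0.001]
force: [0.6, -0.1, -1.0]
finger_gap: 0.703
finger_force: 0.0
```

Emit:
servo_tool([
  [[-0.034,-0.011,0],[0,0,0]],
  [[-0.034,-0.011,0],[0,0,0]],
  [[-0.034,-0.011,0],[0,0,0]],
  [[-0.034,-0.011,0],[0,0,0]],
  [[-0.034,-0.011,0],[0,0,0]],
])

```text
clock: 0.93
ee_pos: [0.4659, 0.2938, 0.231]
ee_rot: [-0.581, -3.087, 0.001]
force: [0.4, 0.7, 0.5]
finger_gap: 0.7
finger_force: 0.0
```

Emit:
servo_tool([
  [[-0.034,-0.011,0],[0,0,0]],
  [[-0.034,-0.011,0],[0,0,0]],
  [[-0.01,-0.004,0.01],[0,0,-2.8]],
  [[0,0,0],[0,0,0]],
])

```text
clock: 1.27
ee_pos: [0.5297, 0.24, 0.2192]
ee_rot: [-0.51, -3.098, 0.003]
force: [0.1, 0.2, -2.0]
finger_gap: 0.706
finger_force: 0.0
```

```bash
python3 - <<'E'
from h import *
go([.5292,.242,.105])
w,p=cam('wrist'); cv2.imwrite('pics/w1.png',w)
print(proj(p,[[.5292,.242,.14],[.529,.242,.10]]))
E
```

```text
t 1.27 pos [0.5297 0.24   0.2192] toolshift [0.0009 0.0019 0.1142] tooly yaw 71.31 tilt [-0.002  -0.0013 -1.    ] F [ 0.1  0.2 -2. ] gap 0.706
[[318.36819452 208.60468073]
 [318.1157763  196.78849235]]
```

View pics/w1.png

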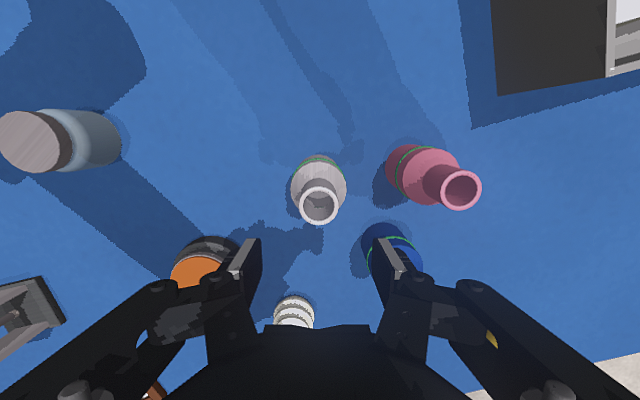

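The wrist view shows the silver bottle's mouth at (319,204), between the open fingers; blue sits at (390,245), beyond the right finger. The prediction was about 4 px off, so I'll cast that ray.

```bash
python3 - <<'E'
from h import *
p={k:np.array(v,float) for k,v in vision.camera_params('wrist').items()}
w=cv2.imread('pics/w1.png'); g=w[180:226,294:344]
h=cv2.cvtColor(g,cv2.COLOR_BGR2HSV); m=((h[:,:,2]>195)&(h[:,:,1]<60)).astype('uint8')
cs=max(cv2.findContours(m,cv2.RETR_EXTERNAL,cv2.CHAIN_APPROX_NONE)[0],key=len)
e=cv2.fitEllipse(cs); print(e); uv=(e[0][0]+294,e[0][1]+180)
q=plane(p,uv,.14); print(uv,q, plane(p,(319,204),.14)); go([q[0],q[1],.105])
E
```

```text
((24.33673858642578, 25.443016052246094), (37.2047233581543, 38.26986312866211), 94.57391357421875)
(318.3367385864258, 205.4430160522461) [0.52513472 0.24412429 0.14      ] [0.52412058 0.24505279 0.14      ]
 t 1.32 pos [0.5282 0.2413 0.2197] toolshift [0.0035 0.0019 0.1147] tooly yaw 71.31 tilt [-3.e-03 -7.e-04 -1.e+00] F [0.4 0.3 0.9] gap 0.702
```

Emit:
servo_tool([
  [[0.002,0.0015,0.015],[0,0,0]],
  [[0,0,0.03],[0,0,0]],
  [[0,0,0.03],[0,0,0]],
  [[0,0,0.025],[0,0,0]],
  [[0,0,0.0145],[0,0,0]],
])

```text
clock: 1.73
ee_pos: [0.5238, 0.2453, 0.1041]
ee_rot: [-0.503, -3.097, 0.003]
force: [-1.2, -0.1, -0.2]
finger_gap: 0.701
finger_force: 0.0
```

Emit:
servo_tool([
  [[0,0,0],[0,0,0]],
  [[0,0,0],[0,0,0]],
])

```text
clock: 1.9
ee_pos: [0.5254, 0.2455, 0.1065]
ee_rot: [-0.503, -3.099, 0.001]
force: [0.3, 0.2, 0.0]
finger_gap: 0.697
finger_force: 0.0
```

Emit:
servo_tool([
  [[0,0,0],[0,0,0]],
  [[0,0,0],[0,0,0]],
  [[0,0,0],[0,0,0]],
  [[0,0,0],[0,0,0]],
  [[0,0,0],[0,0,0]],
], fingers=-1, newtons=40)

```text
clock: 2.32
ee_pos: [0.5279, 0.2449, 0.1086]
ee_rot: [0.505, 3.098, 0.001]
force: [-1.2, -0.5, 7.7]
finger_gap: 0.388
finger_force: 39.6
```

```bash
python3 - <<'E'
from h import *
go([.6063,.0594,.20]); print(ctrl.observe()['finger_force'])
w,p=cam('wrist'); b,pb=cam('top'); b=b[170:260,180:340]; cv2.imwrite('pics/g1.png',np.hstack([cv2.resize(w,(480,300)),cv2.resize(b,(320,300))]))
E
```

```text
t 2.32 pos [0.5279 0.2449 0.1086] toolshift [-0.1335 -0.1508 -0.0913] tooly yaw 71.48 tilt [ 2.8e-03  4.0e-04 -1.0e+00] F [-1.2 -0.5  7.7] gap 0.388
39.6085249632597
```

View pics/g1.png

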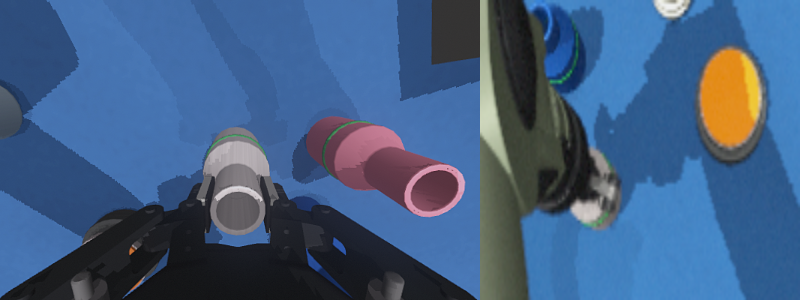

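The grip is good: gap 0.388, and the silver neck sits between the pads at about (237,205). Lifting and carrying it over the pad.

Emit:
servo_tool([
  [[0,0,-0.01],[0,0,0]],
  [[0,0,-0.02],[0,0,0]],
  [[0,0,-0.025],[0,0,0]],
  [[0,0,-0.025],[0,0,0]],
  [[0,0,-0.01],[0,0,0]],
])

```text
clock: 2.83
ee_pos: [0.5285, 0.2454, 0.2009]
ee_rot: [0.504, 3.096, 0.004]
force: [0.4, -0.7, -2.0]
finger_gap: 0.388
finger_force: 40.0
```

Emit:
servo_tool([
  [[-0.01,-0.011,0],[0,0,0]],
  [[-0.022,-0.025,0],[0,0,0]],
  [[-0.022,-0.025,0],[0,0,0]],
  [[-0.022,-0.025,0],[0,0,0]],
  [[-0.022,-0.025,0],[0,0,0]],
])

```text
clock: 3.25
ee_pos: [0.5847, 0.1073, 0.1967]
ee_rot: [-0.504, -3.101, -0.0]
force: [0.1, 0.4, -1.5]
finger_gap: 0.395
finger_force: 40.1
```

Emit:
servo_tool([
  [[-0.022,-0.025,0],[0,0,0]],
  [[-0.013,-0.0145,0],[0,0,0]],
  [[0,0,0],[0,0,0]],
  [[0,0,0],[0,0,0]],
])

```text
clock: 3.58
ee_pos: [0.6052, 0.0588, 0.1963]
ee_rot: [-0.509, -3.099, -0.001]
force: [-0.5, 0.5, -1.2]
finger_gap: 0.39
finger_force: 40.2
```

```bash
python3 - <<'E'
from h import *
go([.6063,.0594,.16]); 
w,p=cam('wrist'); a,pa=cam('scene'); b,pb=cam('top')
for n,i in(('w2',w),('s2',a),('t2',b)): cv2.imwrite(f'pics/{n}.png',i)
o=np.zeros((600,800,3),np.uint8)
o[:400,:400]=cv2.resize(a[120:260,270:410],(400,400),interpolation=cv2.INTER_CUBIC)
o[:400,400:]=cv2.resize(w[200:400,220:420],(400,400))
o[400:,:400]=cv2.resize(b[150:250,220:420],(400,200))
cv2.imwrite('pics/c2.png',o)
E
```

```text
t 3.58 pos [0.6052 0.0588 0.1963] toolshift [-0.0009  0.0009  0.0363] tooly yaw 71.36 tilt [-7.e-04  6.e-04 -1.e+00] F [-0.5  0.5 -1.2] gap 0.39
```

View pics/c2.png

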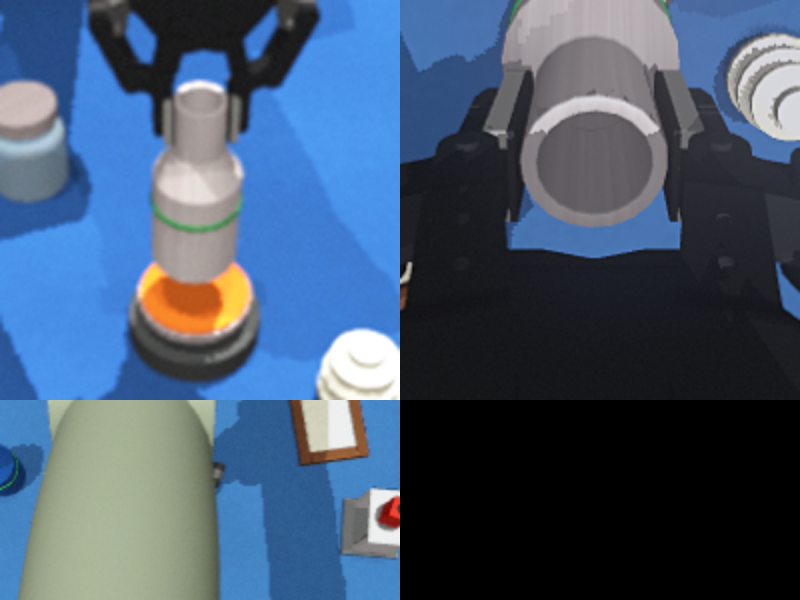

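The bottle hangs upright over the pad, with the mouth at wrist (317,280) and scene (340.4,154). Working out the remaining offset.

```bash
python3 - <<'E'
from h import *
p,pa=[{k:np.array(v,float) for k,v in vision.camera_params(n).items()} for n in('wrist','scene')]
s=(202.5*.35-.5+270,98.5*.35-.5+120)
for z in(.226,.229,.232): print(z,plane(pa,s,z),plane(p,(317,280),z))
print(tri(ray(pa,s),ray(p,(317,280))))
# bottle silhouette: underside bottom edge row near column
print('exp mouth px',proj(pa,[[.6063,.0594,.229]]),'underside',proj(pa,[[.6063,.0594,.089]]), s)
go([.6063,.0594,.16])
E
```

```text
0.226 [0.60349042 0.06345013 0.226     ] [0.60574115 0.06098966 0.226     ]
0.229 [0.60691186 0.06194087 0.229     ] [0.60403078 0.0615538  0.229     ]
0.232 [0.6103333  0.06043161 0.232     ] [0.60232042 0.06211793 0.232     ]
(array([0.6051021 , 0.06195485, 0.22762083]), np.float64(0.0014370570743748711))
exp mouth px [[338.90615258 154.11517278]] underside [[337.79791836 208.31858621]] (340.375, 153.975)
 t 3.73 pos [0.6046 0.0608 0.1966] toolshift [-0.0021 -0.0008  0.0366] tooly yaw 71.56 tilt [-8.e-04  5.e-04 -1.e+00] F [ 0.  -0.2 -0.9] gap 0.39
```

Emit:
servo_tool([
  [[-0.0016,-0.0018,0.01],[0,0,0]],
  [[0,0,0.015],[0,0,0]],
  [[0,0,0.008],[0,0,0]],
  [[0,0,0],[0,0,0]],
], newtons=60)

```text
clock: 4.07
ee_pos: [0.6041, 0.0584, 0.1611]
ee_rot: [-0.502, -3.097, 0.001]
force: [-0.4, 0.1, -1.1]
finger_gap: 0.386
finger_force: 59.6
```

Emit:
servo_tool([
  [[0,0,0.002],[0,0,0]],
  [[0,0,0.002],[0,0,0]],
  [[0,0,0.002],[0,0,0]],
  [[0,0,0],[0,0,0]],
])

```text
clock: 4.4
ee_pos: [0.6062, 0.0577, 0.1578]
ee_rot: [0.505, 3.1, -0.0]
force: [-0.3, -0.1, -1.6]
finger_gap: 0.386
finger_force: 59.6
```

Emit:
servo_tool([
  [[0,0,0.002],[0,0,0]],
  [[0,0,0.002],[0,0,0]],
  [[0,0,0],[0,0,0]],
])

```text
clock: 4.65
ee_pos: [0.6067, 0.0575, 0.1546]
ee_rot: [0.505, 3.099, 0.0]
force: [-0.9, -0.6, 4.7]
finger_gap: 0.382
finger_force: 60.1
```

Emit:
servo_tool([
  [[0,0,0.002],[0,0,0]],
  [[0,0,0.002],[0,0,0]],
  [[0,0,0.002],[0,0,0]],
  [[0,0,0.002],[0,0,0]],
  [[0,0,0],[0,0,0]],
])

```text
clock: 5.07
ee_pos: [0.6069, 0.0574, 0.1471]
ee_rot: [0.505, 3.098, 0.0]
force: [-2.4, -0.9, 8.0]
finger_gap: 0.384
finger_force: 60.4
```

Emit:
servo_tool([
  [[0,0,0.0015],[0,0,0]],
  [[0,0,0.0015],[0,0,0]],
  [[0,0,0],[0,0,0]],
])

```text
clock: 5.32
ee_pos: [0.6071, 0.0573, 0.1446]
ee_rot: [0.505, 3.098, 0.0]
force: [-0.8, -0.4, 9.6]
finger_gap: 0.389
finger_force: 60.5
```

Emit:
servo_tool([
  [[0,0,0.001],[0,0,0]],
  [[0,0,0.001],[0,0,0]],
  [[0,0,0],[0,0,0]],
])

```text
clock: 5.57
ee_pos: [0.6078, 0.0571, 0.1444]
ee_rot: [0.505, 3.096, -0.0]
force: [-4.2, -1.6, 19.0]
finger_gap: 0.386
finger_force: 61.4
```

Emit:
servo_tool([
  [[0,0,0.001],[0,0,0]],
  [[0,0,0],[0,0,0]],
  [[0,0,0],[0,0,0]],
])

```text
clock: 5.82
ee_pos: [0.608, 0.057, 0.1443]
ee_rot: [0.505, 3.095, -0.0]
force: [-5.2, -1.7, 23.3]
finger_gap: 0.385
finger_force: 61.9
```

Hard stop reached: z is stuck at 0.144 while the force jumped to 23 N. Letting the pad come back up.

Emit:
servo_tool([
  [[0,0,-0.002],[0,0,0]],
  [[0,0,-0.003],[0,0,0]],
  [[0,0,-0.003],[0,0,0]],
  [[0,0,-0.003],[0,0,0]],
  [[0,0,0],[0,0,0]],
])

```text
clock: 6.23
ee_pos: [0.607, 0.0574, 0.1524]
ee_rot: [0.505, 3.098, 0.0]
force: [-0.6, -0.2, 6.6]
finger_gap: 0.387
finger_force: 60.3
```

Emit:
servo_tool([
  [[0,0,-0.002],[0,0,0]],
  [[0,0,-0.001],[0,0,0]],
  [[0,0,0],[0,0,0]],
  [[0,0,0],[0,0,0]],
])

```text
clock: 6.57
ee_pos: [0.6066, 0.0575, 0.1542]
ee_rot: [0.505, 3.1, 0.0]
force: [0.6, -0.9, 5.7]
finger_gap: 0.384
finger_force: 60.1
```

Emit:
servo_tool([
  [[0,0,-0.0006],[0,0,0]],
  [[0,0,-0.0004],[0,0,0]],
  [[0,0,0],[0,0,0]],
  [[0,0,0],[0,0,0]],
])

```text
clock: 6.9
ee_pos: [0.6064, 0.0576, 0.1549]
ee_rot: [0.505, 3.1, 0.0]
force: [-0.2, 0.4, 4.5]
finger_gap: 0.383
finger_force: 60.0
```

```bash
python3 - <<'E'
from h import *
go([.6063,.0594,.16])
a,pa=cam('scene'); w,p=cam('wrist'); cv2.imwrite('pics/s3.png',a)
go([.6063,.0594,.16])
cv2.imwrite('pics/c3.png',np.hstack([cv2.resize(a[140:260,290:390],(400,480),interpolation=cv2.INTER_CUBIC),cv2.resize(w[200:400,220:420],(400,480))]))
E
```

```text
t 6.9 pos [0.6064 0.0576 0.1549] toolshift [ 0.0006  0.0017 -0.0051] tooly yaw 71.5 tilt [ 5.e-04 -0.e+00 -1.e+00] F [-0.2  0.4  4.5] gap 0.383
 t 7.0 pos [0.6063 0.0576 0.1548] toolshift [ 0.0006  0.0017 -0.0052] tooly yaw 71.5 tilt [ 4.e-04  0.e+00 -1.e+00] F [ 1.2 -0.2  4.4] gap 0.382
```

View pics/c3.png

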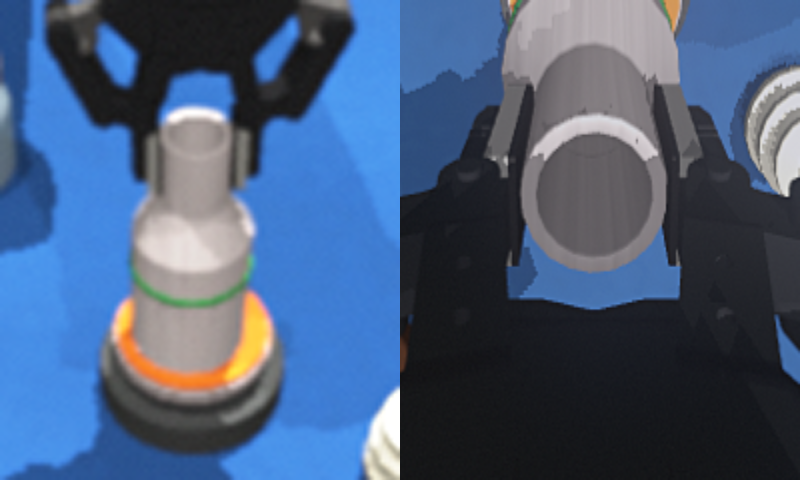

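Emit:
servo_tool([
  [[0,0,-0.0015],[0,0,0]],
  [[0,0,-0.0015],[0,0,0]],
  [[0.0006,0.0018,0],[0,0,0]],
  [[0,0,0],[0,0,0]],
  [[0,0,0],[0,0,0]],
])

```text
clock: 7.42
ee_pos: [0.6053, 0.0597, 0.157]
ee_rot: [-0.504, -3.099, 0.0]
force: [0.4, -0.3, -1.3]
finger_gap: 0.384
finger_force: 59.6
```

Emit:
servo_tool([
  [[0,0,0.001],[0,0,0]],
  [[0,0,0],[0,0,0]],
  [[0,0,0],[0,0,0]],
])

```text
clock: 7.67
ee_pos: [0.6059, 0.0595, 0.1568]
ee_rot: [-0.505, -3.1, 0.0]
force: [-0.3, 0.4, 1.6]
finger_gap: 0.383
finger_force: 59.9
```

Emit:
servo_tool([
  [[0,0,0],[0,0,0]],
  [[0,0,0],[0,0,0]],
  [[0,0,0],[0,0,0]],
  [[0,0,0],[0,0,0]],
  [[0,0,0],[0,0,0]],
], fingers=0.4)

```text
clock: 8.08
ee_pos: [0.6062, 0.0595, 0.1568]
ee_rot: [0.505, 3.101, 0.0]
force: [0.2, 1.4, -0.2]
finger_gap: 0.699
finger_force: 0.0
```

Emit:
servo_tool([
  [[0,0,-0.01],[0,0,0]],
  [[0,0,-0.025],[0,0,0]],
  [[0,0,-0.03],[0,0,0]],
  [[0,0,-0.03],[0,0,0]],
  [[0,0,0],[0,0,0]],
])

```text
clock: 8.5
ee_pos: [0.6094, 0.0595, 0.2592]
ee_rot: [0.503, 3.09, 0.002]
force: [-0.7, -0.9, 0.3]
finger_gap: 0.699
finger_force: 0.0
```

```bash
python3 - <<'E'
from h import *
go([.573,-.2233,.25])
P=[]
for i in range(4):
    w,p=cam('wrist'); P.append(p)
cv2.imwrite('pics/w4.png',w); a,pa=cam('scene'); cv2.imwrite('pics/s4.png',a)
np.savez('w4.npz',**p)
print(np.std([ray(q,(320,200))[0] for q in P],axis=0))
h=cv2.cvtColor(w,cv2.COLOR_BGR2HSV)
uv=proj(p,[[.6063,.0594,.188]])[0]; print('exp',uv)
# scene ellipse
print('scene exp',proj(pa,[[.6063,.0594,.188]]))
o=np.zeros((400,800,3),np.uint8)
x,y=map(int,uv); x0,y0=max(0,x-50),max(0,y-50); c=w[y0:y0+100,x0:x0+100]; o[:,:400]=cv2.resize(c,(400,400),interpolation=cv2.INTER_CUBIC); print(x0,y0)
o[:,400:]=cv2.resize(a[140:260,280:400],(400,400),interpolation=cv2.INTER_CUBIC)
cv2.imwrite('pics/c4.png',o)
E
```

```text
t 8.5 pos [0.6094 0.0595 0.2592] toolshift [-0.0551 -0.2798  0.0089] tooly yaw 71.5 tilt [ 1.060e-02 -2.000e-04 -9.999e-01] F [-0.7 -0.9  0.3] gap 0.699
[6.69543011e-04 3.62218203e-06 2.36546785e-03]
exp [315.98731407 215.19902642]
scene exp [[338.54736236 171.65394778]]
265 165
```

View pics/c4.png

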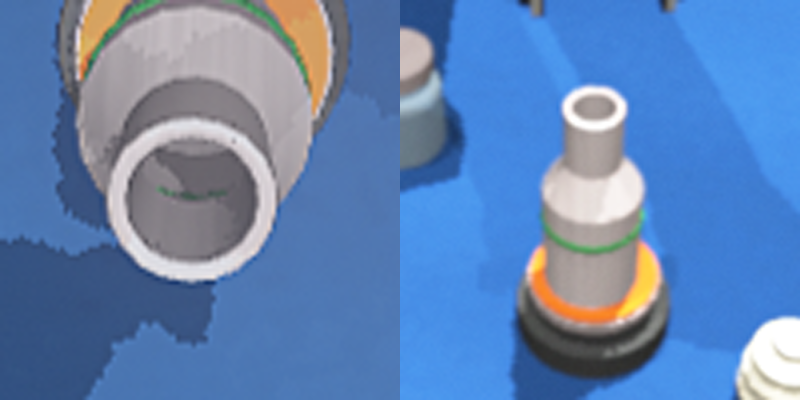

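The bottle stands upright in the middle of the pad. Its mouth is at wrist (312.6,214.6) and scene (338.2,172.3). Now to the probe.

Emit:
servo_tool([
  [[-0.003,-0.015,0],[0,0,0]],
  [[-0.006,-0.031,0],[0,0,0]],
  [[-0.006,-0.031,0],[0,0,0]],
  [[-0.006,-0.031,0],[0,0,0]],
  [[-0.006,-0.031,0],[0,0,0]],
])

```text
clock: 9.17
ee_pos: [0.5864, -0.0818, 0.2503]
ee_rot: [-0.504, -3.098, -0.0]
force: [0.5, -0.5, 1.1]
finger_gap: 0.7
finger_force: 0.0
```

Emit:
servo_tool([
  [[-0.006,-0.031,0],[0,0,0]],
  [[-0.006,-0.031,0],[0,0,0]],
  [[-0.006,-0.031,0],[0,0,0]],
  [[-0.006,-0.031,0],[0,0,0]],
  [[-0.004,-0.017,0],[0,0,0]],
])

```text
clock: 9.58
ee_pos: [0.5679, -0.2264, 0.2501]
ee_rot: [-0.509, -3.097, 0.0]
force: [0.2, -0.4, -1.0]
finger_gap: 0.7
finger_force: 0.0
```

Emit:
servo_tool([
  [[0,0,0],[0,0,0]],
  [[0,0,0],[0,0,0]],
  [[0,0,0],[0,0,0]],
])

```text
clock: 9.83
ee_pos: [0.569, -0.2225, 0.2508]
ee_rot: [-0.504, -3.099, -0.002]
force: [0.1, 0.5, 0.0]
finger_gap: 0.699
finger_force: 0.0
```

```bash
python3 - <<'E'
from h import *
pa,pb=[{k:np.array(v,float) for k,v in vision.camera_params(n).items()} for n in('scene','top')]
b,_=cam('top'); a=cv2.imread('pics/s4.png'); cv2.imwrite('pics/t5.png',b)
# rim ellipse in scene: bright ring
g=a[160:186,322:354]; h=cv2.cvtColor(g,cv2.COLOR_BGR2HSV); m=((h[:,:,1]<60)&(h[:,:,2]>200)).astype('uint8')
print(np.argwhere(m).min(0)+[160,322],np.argwhere(m).max(0)+[160,322])
print('mouth scene',plane(pa,(338.2,172.35),.188))
w4={k:v for k,v in np.load('w4.npz').items()}; print('mouth wrist',plane(w4,(312.6,214.6),.188))
g=b[180:215,280:330]; h=cv2.cvtColor(g,cv2.COLOR_BGR2HSV); m=((h[:,:,1]<70)&(h[:,:,2]>190)).astype('uint8')
print(blobs(b[170:230,270:340],(0,0,190),(180,70,255),20))
go([.573,-.2235,.125])
w,p=cam('wrist'); cv2.imwrite('pics/w5.png',w)
print(proj(p,[[.573,-.2235,.172],[.573,-.2235,.144]]))
h=cv2.cvtColor(w,cv2.COLOR_BGR2HSV); m=cv2.inRange(h,(0,150,60),(8,255,255))
c=max(cv2.findContours(m,cv2.RETR_EXTERNAL,cv2.CHAIN_APPROX_NONE)[0],key=len)
print(cv2.boundingRect(c),cv2.minAreaRect(c),cv2.approxPolyDP(c,4,True).reshape(-1,2).tolist())
for lo,hi in(((0,150,150),(8,255,255)),): print(blobs(w,lo,hi,40))
x,y,ww,hh=cv2.boundingRect(c); cv2.imwrite('pics/c5.png',cv2.resize(w[max(0,y-40):y+hh+40,max(0,x-60):x+ww+60],None,fx=4,fy=4)[:600,:800]); print(x-60,y-40)
E
```

```text
[166 329] [179 347]
mouth scene [0.60783348 0.05806743 0.188     ]
mouth wrist [0.60498015 0.05702388 0.188     ]
[([5.4, 1.9], [0, 0, 13, 5, 47]), ([33.1, 24.5], [23, 11, 23, 24, 246])]
 t 9.88 pos [ 0.5692 -0.2222  0.2511] toolshift [-4.200e-03 -1.000e-04  1.261e-01] tooly yaw 71.56 tilt [-0.0012  0.0011 -1.    ] F [-0.4 -0.5 -0.6] gap 0.702
[[316.03502866 214.44077398]
 [316.06579428 205.37456058]]
(319, 225, 4, 1) ((320.5, 225.0), (3.0, 0.0), 180.0) [[319, 225]]
[]
259 185
```

View pics/c5.png

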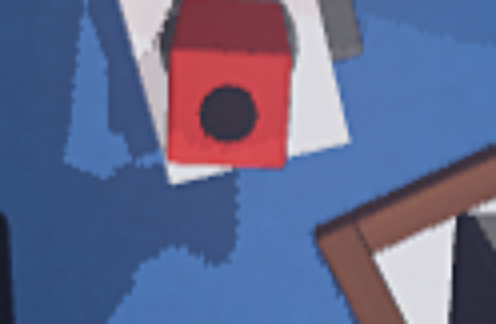

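The wrist view shows the handle's top face at about (315.9,212.1). It's turned about +2.6° relative to the fingers.

```bash
python3 - <<'E'
from h import *
w,p=cam('wrist')
h=cv2.cvtColor(w,cv2.COLOR_BGR2HSV); m=((h[:,:,0]<8)|(h[:,:,0]>172))&(h[:,:,1]>120)&(h[:,:,2]>175)
m=m.astype('uint8'); n,l,s,c=cv2.connectedComponentsWithStats(m); i=1+np.argmax(s[1:,4])
k=cv2.findContours((l==i).astype('uint8'),cv2.RETR_EXTERNAL,cv2.CHAIN_APPROX_NONE)[0][0]
r=cv2.minAreaRect(k); print(s[i],r)
q=plane(p,r[0],.172); print(q); go([q[0],q[1],.125])
E
```

```text
[301 197  30  29 623] ((315.6922912597656, 211.53846740722656), (28.844409942626953, 27.956890106201172), 3.1798300743103027)
[ 0.57077495 -0.22288392  0.172     ]
 t 9.98 pos [ 0.5695 -0.2221  0.2516] toolshift [-0.0015 -0.0004  0.1266] tooly yaw 71.6 tilt [-5.e-04  5.e-04 -1.e+00] F [ 0.1 -0.1  0.2] gap 0.698
```

Emit:
servo_tool([
  [[-0.0022,-0.0005,0.01],[0,0,2.9]],
  [[0,0,0.03],[0,0,0]],
  [[0,0,0.03],[0,0,0]],
  [[0,0,0.03],[0,0,0]],
  [[0,0,0.018],[0,0,0]],
])

```text
clock: 10.4
ee_pos: [0.5702, -0.2226, 0.1308]
ee_rot: [-0.58, -3.084, -0.002]
force: [-0.1, 0.1, -0.0]
finger_gap: 0.702
finger_force: 0.0
```

Emit:
servo_tool([
  [[0,0,0.008],[0,0,0]],
  [[0,0,0],[0,0,0]],
  [[0,0,0],[0,0,0]],
  [[0,0,0],[0,0,0]],
])

```text
clock: 10.73
ee_pos: [0.5726, -0.2249, 0.1276]
ee_rot: [0.582, 3.084, -0.001]
force: [-0.3, -0.1, -0.0]
finger_gap: 0.699
finger_force: 0.0
```

Emit:
servo_tool([
  [[0,0,0],[0,0,0]],
  [[0,0,0],[0,0,0]],
  [[0,0,0],[0,0,0]],
  [[0,0,0],[0,0,0]],
  [[0,0,0],[0,0,0]],
], fingers=-1, newtons=40)

```text
clock: 11.15
ee_pos: [0.5721, -0.225, 0.127]
ee_rot: [0.583, 3.085, -0.001]
force: [-0.4, 1.1, 5.6]
finger_gap: 0.3
finger_force: 40.0
```

Emit:
servo_tool([
  [[0,0,0],[0,0,0]],
  [[0,0,0],[0,0,0]],
  [[0,0,0],[0,0,0]],
])

```text
clock: 11.4
ee_pos: [0.5721, -0.2251, 0.127]
ee_rot: [0.583, 3.085, -0.001]
force: [-0.3, 0.9, 6.5]
finger_gap: 0.3
finger_force: 40.0
```

Emit:
servo_tool([
  [[0,0,-0.008],[0,0,0]],
  [[0,0,-0.018],[0,0,0]],
  [[0,0,-0.025],[0,0,0]],
  [[0,0,-0.025],[0,0,0]],
  [[0,0,-0.025],[0,0,0]],
], newtons=60)

```text
clock: 11.82
ee_pos: [0.5707, -0.2244, 0.2276]
ee_rot: [-0.583, -3.085, -0.001]
force: [0.1, -0.6, -1.3]
finger_gap: 0.296
finger_force: 59.0
```

Emit:
servo_tool([
  [[0,0,-0.025],[0,0,0]],
  [[0,0,-0.025],[0,0,0]],
  [[0,0,-0.025],[0,0,0]],
  [[0,0,-0.025],[0,0,0]],
  [[0,0,-0.01],[0,0,0]],
])

```text
clock: 12.23
ee_pos: [0.572, -0.225, 0.3406]
ee_rot: [0.583, 3.083, -0.002]
force: [1.0, -0.8, -0.6]
finger_gap: 0.301
finger_force: 59.0
```

Emit:
servo_tool([
  [[0,0,0],[0,0,0]],
  [[0,0,0],[0,0,0]],
  [[0,0,0],[0,0,0]],
])

```text
clock: 12.48
ee_pos: [0.5706, -0.2243, 0.3348]
ee_rot: [-0.583, -3.084, -0.001]
force: [0.1, -0.5, -1.7]
finger_gap: 0.296
finger_force: 59.0
```

```bash
python3 - <<'E'
from h import *
go([.6063,.0585,.335])
a,pa=cam('scene'); cv2.imwrite('pics/s6.png',a)
E
```

```text
t 12.48 pos [ 0.5706 -0.2243  0.3348] toolshift [7.000e-02 2.763e-01 1.000e-04] tooly yaw 68.59 tilt [-0.0028  0.0014 -1.    ] F [ 0.1 -0.5 -1.7] gap 0.296
```

Emit:
servo_tool([
  [[0.003,0.0126,0],[0,0,0]],
  [[0.006,0.0236,0],[0,0,0]],
  [[0.007,0.03,0],[0,0,0]],
  [[0.008,0.03,0],[0,0,0]],
  [[0.008,0.03,0],[0,0,0]],
])

```text
clock: 12.95
ee_pos: [0.5871, -0.0934, 0.3355]
ee_rot: [-0.584, -3.085, -0.001]
force: [0.4, 0.4, -1.8]
finger_gap: 0.299
finger_force: 59.1
```

Emit:
servo_tool([
  [[0.008,0.03,0],[0,0,0]],
  [[0.008,0.03,0],[0,0,0]],
  [[0.007,0.03,0],[0,0,0]],
  [[0.006,0.024,0],[0,0,0]],
  [[0.006,0.024,0],[0,0,0]],
])

```text
clock: 13.37
ee_pos: [0.6046, 0.0484, 0.3356]
ee_rot: [-0.581, -3.085, -0.0]
force: [-0.7, -0.4, -1.1]
finger_gap: 0.297
finger_force: 59.1
```

Emit:
servo_tool([
  [[0.003,0.012,0],[0,0,0]],
  [[0,0,0],[0,0,0]],
  [[0,0,0],[0,0,0]],
  [[0,0,0],[0,0,0]],
  [[0,0,0],[0,0,0]],
])

```text
clock: 13.78
ee_pos: [0.6069, 0.0569, 0.3366]
ee_rot: [-0.586, -3.086, 0.001]
force: [-0.9, 0.4, -1.1]
finger_gap: 0.301
finger_force: 59.1
```

```bash
python3 - <<'E'
from h import *
go([.6063,.0585,.335])
a,pa=cam('scene'); cv2.imwrite('pics/s7.png',a); w,p=cam('wrist'); cv2.imwrite('pics/w7.png',w)
go([.6063,.0585,.335])
X=[[.6063,.0585,z] for z in(.229,.284,.188)]
print('tip band mouth scene',proj(pa,X),'wrist',proj(p,X))
print(blobs(a[60:200,290:390],(20,120,110),(36,255,255),6))
print(blobs(w,(20,120,110),(36,255,255),6))
o=np.zeros((600,800,3),np.uint8)
o[:,:400]=cv2.resize(a[80:200,298:378],(400,600),interpolation=cv2.INTER_CUBIC)
o[:400,400:]=cv2.resize(w[160:360,220:420],(400,400))
cv2.imwrite('pics/c7.png',o)
E
```

```text
t 13.78 pos [0.6069 0.0569 0.3366] toolshift [0.0011 0.0013 0.0016] tooly yaw 68.51 tilt [-4.e-04 -4.e-04 -1.e+00] F [-0.9  0.4 -1.1] gap 0.301
 t 13.88 pos [0.6069 0.0568 0.3368] toolshift [0.0012 0.0013 0.0018] tooly yaw 68.5 tilt [-1.e-04 -2.e-04 -1.e+00] F [-0.5 -0.3 -0.7] gap 0.298
tip band mouth scene [[338.43333698 154.23699142]
 [338.93901319 128.04234918]
 [338.09497962 171.77604183]] wrist [[317.72022165 199.70659208]
 [317.99967257 218.47953495]
 [317.57649305 190.04611573]]
[([49.1, 69.2], [47, 67, 5, 6, 26])]
[([293.5, 164.0], [293, 161, 3, 8, 11]), ([586.7, 218.4], [548, 193, 74, 58, 1930])]
```

View pics/c7.png

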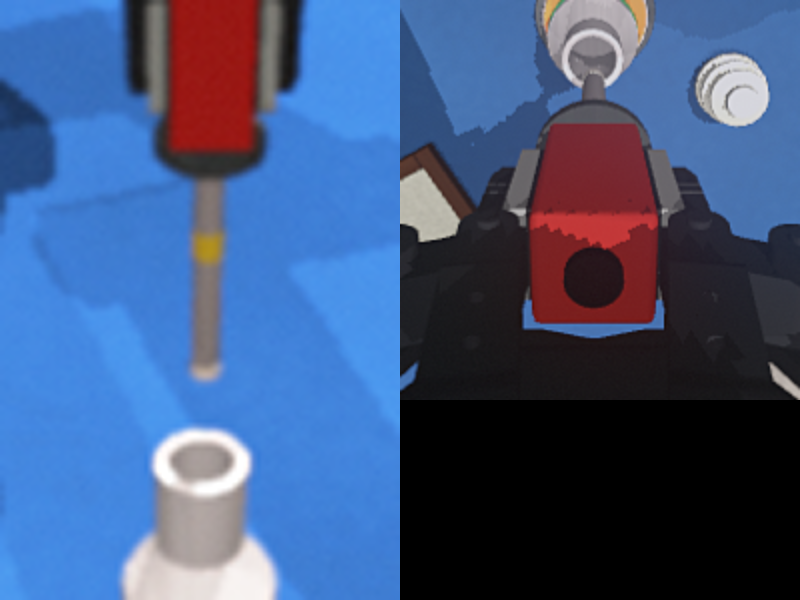

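Scene view: tip at (338.8,154.0), band (339.2,129.0), mouth (338.0,172.0). Wrist view: mouth at (316,188.5), handle top (317.5,294), and the rod is in line with the mouth. Computing the remaining offset.

```bash
python3 - <<'E'
from h import *
pa,p=[{k:np.array(v,float) for k,v in vision.camera_params(n).items()} for n in('scene','wrist')]
o=ctrl.observe()['ee_pos']; print(o)
print('scene tip',plane(pa,(338.8,154.0),o[2]-.107),'band',plane(pa,(339.1,128.9),o[2]-.052),'mouth',plane(pa,(338.05,172.0),.188))
print('wrist handle',plane(p,(317.3,293.5),o[2]+.045),'mouth',plane(p,(316,188.5),.188))
# subpixel rim fits
for f,(x0,y0,x1,y1),pp in(('s7',(318,158,358,190),pa),('w7',(292,165,340,206),p)):
    im=cv2.imread(f'pics/{f}.png')[y0:y1,x0:x1]; im=cv2.resize(im,None,fx=4,fy=4,interpolation=cv2.INTER_CUBIC); h=cv2.cvtColor(im,cv2.COLOR_BGR2HSV)
    for v in(190,200,210,220):
        m=((h[:,:,2]>v)&(h[:,:,1]<70)).astype('uint8'); cs=[c for c in cv2.findContours(m,cv2.RETR_CCOMP,cv2.CHAIN_APPROX_NONE)[0] if len(c)>60]
        for c in cs: e=cv2.fitEllipse(c); print(f,v,len(c),((e[0][0]+.5)/4-.5+x0).__round__(2),((e[0][1]+.5)/4-.5+y0).__round__(2),np.round(e[1],1))
E
```

```text
[0.60694918 0.05684969 0.33676706]
scene tip [0.60681064 0.05897042 0.22976706] band [0.60964176 0.05736967 0.28476706] mouth [0.60683984 0.05818491 0.188     ]
wrist handle [0.60509253 0.05822691 0.38176706] mouth [0.60416069 0.05759536 0.188     ]
s7 190 190 337.92 172.21 [54.3 77.7]
s7 190 118 337.76 171.89 [30.6 50.9]
s7 200 189 337.92 172.1 [53.2 77.6]
s7 200 121 337.75 171.92 [32.  52.1]
s7 210 188 337.94 172.01 [52.5 77.4]
s7 210 124 337.73 171.96 [33.5 53. ]
s7 220 183 337.95 171.92 [51.7 77.2]
s7 220 129 337.72 171.96 [35.2 54.3]
w7 190 558 315.83 189.33 [111.6 113.7]
w7 200 522 315.83 189.38 [111.8 112.7]
w7 210 522 315.79 189.33 [111.  111.9]
w7 220 124 304.0 191.49 [16.7 58.3]
w7 220 423 315.61 189.34 [111.  112.7]
```

Aligned within 1 mm in both views. Lowering slowly.

Emit:
servo_tool([
  [[0,-0.0008,0.004],[0,0,0]],
  [[0,0,0.007],[0,0,0]],
  [[0,0,0.008],[0,0,0]],
  [[0,0,0.008],[0,0,0]],
  [[0,0,0.005],[0,0,0]],
])

```text
clock: 14.3
ee_pos: [0.606, 0.0572, 0.303]
ee_rot: [-0.583, -3.085, 0.001]
force: [0.4, 0.6, -1.3]
finger_gap: 0.298
finger_force: 59.1
```

Emit:
servo_tool([
  [[0,0,0.005],[0,0,0]],
  [[0,0,0.005],[0,0,0]],
  [[0,0,0.005],[0,0,0]],
  [[0,0,0.003],[0,0,0]],
  [[0,0,0],[0,0,0]],
])

```text
clock: 14.72
ee_pos: [0.6064, 0.0574, 0.2859]
ee_rot: [-0.583, -3.086, 0.0]
force: [-0.6, 0.4, -1.6]
finger_gap: 0.297
finger_force: 59.1
```

```bash
python3 - <<'E'
from h import *
go([.6063,.0585,.240])
a,pa=cam('scene'); cv2.imwrite('pics/s8.png',a)
g=a[125:185,315:362]; print(blobs(g,(20,120,110),(36,255,255),6))
# rod left/right edges vs neck edges: gradient along rows
big=cv2.cvtColor(a,cv2.COLOR_BGR2HSV)
for r in(156,159,162,185,190): print(r,[(c,int(big[r,c,1]),int(big[r,c,2])) for c in range(326,352)])
E
```

```text
t 14.72 pos [0.6064 0.0574 0.2859] toolshift [0.0004 0.001  0.0459] tooly yaw 68.6 tilt [-0.0012  0.     -1.    ] F [-0.6  0.4 -1.6] gap 0.297
[([23.5, 28.0], [22, 26, 4, 5, 20])]
156 [(326, 175, 238), (327, 173, 237), (328, 171, 238), (329, 174, 235), (330, 177, 227), (331, 179, 219), (332, 178, 218), (333, 179, 220), (334, 183, 219), (335, 168, 211), (336, 93, 159), (337, 51, 129), (338, 106, 144), (339, 114, 147), (340, 102, 142), (341, 26, 129), (342, 147, 192), (343, 176, 217), (344, 180, 220), (345, 180, 220), (346, 178, 221), (347, 177, 221), (348, 179, 219), (349, 178, 219), (350, 177, 219), (351, 179, 219)]
159 [(326, 174, 236), (327, 174, 237), (328, 173, 237), (329, 174, 237), (330, 177, 236), (331, 178, 230), (332, 181, 221), (333, 179, 216), (334, 181, 217), (335, 170, 207), (336, 99, 162), (337, 15, 118), (338, 28, 129), (339, 28, 128), (340, 17, 122), (341, 76, 145), (342, 151, 198), (343, 177, 218), (344, 179, 222), (345, 178, 221), (346, 178, 222), (347, 177, 220), (348, 179, 218), (349, 177, 219), (350, 179, 218), (351, 179, 220)]
162 [(326, 175, 235), (327, 175, 23
[... 555 characters left out ...]
), (335, 21, 171), (336, 21, 174), (337, 21, 178), (338, 19, 176), (339, 19, 173), (340, 19, 172), (341, 20, 169), (342, 20, 167), (343, 21, 160), (344, 22, 153), (345, 14, 145), (346, 47, 157), (347, 134, 194), (348, 174, 214), (349, 181, 217), (350, 180, 217), (351, 181, 216)]
190 [(326, 14, 204), (327, 20, 189), (328, 20, 190), (329, 19, 186), (330, 20, 169), (331, 22, 161), (332, 20, 164), (333, 20, 169), (334, 19, 171), (335, 19, 172), (336, 22, 172), (337, 22, 174), (338, 21, 174), (339, 19, 173), (340, 21, 172), (341, 20, 166), (342, 19, 161), (343, 21, 156), (344, 23, 156), (345, 19, 185), (346, 18, 226), (347, 10, 238), (348, 10, 240), (349, 8, 235), (350, 36, 222), (351, 116, 215)]
```

Emit:
servo_tool([
  [[0,-0.0009,0.005],[0,0,0]],
  [[0,0,0.006],[0,0,0]],
  [[0,0,0.007],[0,0,0]],
  [[0,0,0.007],[0,0,0]],
  [[0,0,0.005],[0,0,0]],
])

```text
clock: 15.18
ee_pos: [0.6059, 0.0564, 0.2555]
ee_rot: [-0.583, -3.086, 0.0]
force: [-0.0, -0.4, -1.3]
finger_gap: 0.296
finger_force: 59.1
```

Emit:
servo_tool([
  [[0,0,0.004],[0,0,0]],
  [[0,0,0.003],[0,0,0]],
  [[0,0,0],[0,0,0]],
  [[0,0,0],[0,0,0]],
  [[0,0,0],[0,0,0]],
])

```text
clock: 15.6
ee_pos: [0.6066, 0.0565, 0.2501]
ee_rot: [0.583, 3.086, 0.0]
force: [1.2, -0.7, -1.1]
finger_gap: 0.297
finger_force: 59.1
```

```bash
python3 - <<'E'
from h import *
from scipy.optimize import brentq
Z=[]
for i in range(6): go([.6063,.0585,.240]) if i%5==0 else 0; a,pa=cam('scene'); Z.append(ctrl.observe()['ee_pos'])
print('mean pos',np.mean(Z,0),np.std(Z,0)); cv2.imwrite('pics/s9.png',a)
ax=np.array([.6066,.0582]); f=np.array([.942,-.334])
def v(z,d): return proj(pa,[[*(ax+f*d),z]])[0,1]
def cen(f):
    im=cv2.imread(f) if isinstance(f,str) else f
    h=cv2.cvtColor(cv2.resize(im[100:200,310:370],None,fx=4,fy=4,interpolation=cv2.INTER_LINEAR),cv2.COLOR_BGR2HSV)
    m=cv2.inRange(h,(18,90,90),(38,255,255)); n,l,s,c=cv2.connectedComponentsWithStats(m); i=1+np.argmax(s[1:,4])
    return (c[i]+.5)/4-.5+[310,100],s[i]
for nm in('pics/s7.png','pics/s8.png','pics/s9.png'):
    c,s=cen(nm); print(nm,c.round(2),'top/bot',s[1]/4+100,(s[1]+s[3])/4+100,'h',s[3]/4,'z band',brentq(lambda z:v(z,.004)-c[1],.1,.4))
print('rim z from scene', brentq(lambda z:v(z,0)-172.0,.1,.3))
h=cv2.cvtColor(a,cv2.COLOR_BGR2HSV)
for r in(158,162): print(r,[(c,int(h[r,c,1]),int(h[r,c,2])) for c in range(333,345)])
print('axis px',proj(pa,[[*ax,z] for z in(.188,.2,.21,.22)]))
E
```

```text
t 15.6 pos [0.6066 0.0565 0.2501] toolshift [0.001  0.0018 0.0101] tooly yaw 68.6 tilt [ 6.e-04 -0.e+00 -1.e+00] F [ 1.2 -0.7 -1.1] gap 0.297
 t 15.85 pos [0.6065 0.0565 0.25  ] toolshift [0.0009 0.0018 0.01  ] tooly yaw 68.6 tilt [ 4.e-04 -0.e+00 -1.e+00] F [ 1.  -0.8 -1.6] gap 0.296
mean pos [0.60655782 0.05646957 0.25010822] [5.83166773e-05 1.50115497e-05 7.30030112e-05]
pics/s7.png [339.11 129.16] top/bot 126.5 133.0 h 6.5 z band 0.2848618742319378
pics/s8.png [338.79 153.21] top/bot 150.75 156.75 h 6.0 z band 0.23479613424313286
pics/s9.png [338.08 169.1 ] top/bot 166.75 172.5 h 5.75 z band 0.19832266751056357
rim z from scene 0.18779816631491097
158 [(333, 168, 161), (334, 157, 135), (335, 124, 105), (336, 50, 76), (337, 8, 61), (338, 16, 63), (339, 16, 63), (340, 8, 62), (341, 92, 86), (342, 142, 120), (343, 158, 144), (344, 167, 166)]
162 [(333, 182, 220), (334, 179, 211), (335, 148, 177), (336, 51, 129), (337, 19, 121), (338, 24, 129), (339, 29, 130), (340, 21, 122), (341, 118, 166), (342, 171, 204), (343, 181, 217), (344, 181, 217)]
axis px [[338.0071648  171.91742716]
 [338.1020004  166.94372868]
 [338.18292936 162.69997268]
 [338.26564618 158.36303833]]
```

Emit:
servo_tool([
  [[0,-0.0002,0.003],[0,0,0]],
  [[0,0,0.004],[0,0,0]],
  [[0,0,0.003],[0,0,0]],
  [[0,0,0],[0,0,0]],
  [[0,0,0],[0,0,0]],
])

```text
clock: 16.32
ee_pos: [0.606, 0.0563, 0.2393]
ee_rot: [-0.583, -3.086, 0.0]
force: [-0.9, 0.7, -1.1]
finger_gap: 0.299
finger_force: 59.1
```

Emit:
servo_tool([
  [[0,0,0],[0,0,0]],
  [[0,0,0],[0,0,0]],
  [[0,0,0],[0,0,0]],
  [[0,0,0],[0,0,0]],
  [[0,0,0],[0,0,0]],
])

```text
clock: 16.73
ee_pos: [0.6064, 0.0563, 0.2399]
ee_rot: [0.583, 3.087, 0.0]
force: [0.3, -0.3, -0.8]
finger_gap: 0.298
finger_force: 59.1
```

```bash
python3 - <<'E'
from h import *
a,pa=cam('scene'); go([.6063,.0585,.240]); cv2.imwrite('pics/s10.png',a)
# fore-aft check: rim ring and rod in the mouth
h=cv2.cvtColor(cv2.resize(a[155:190,320:356],None,fx=4,fy=4,interpolation=cv2.INTER_LINEAR),cv2.COLOR_BGR2HSV)
m=cv2.inRange(h,(18,90,80),(38,255,255)); ys,xs=np.nonzero(m); print('yellow rows',ys.min()/4+155,ys.max()/4+155,'u',xs.mean()/4+320)
m=((h[:,:,2]>205)&(h[:,:,1]<70)).astype('uint8')
for c in cv2.findContours(m,cv2.RETR_EXTERNAL,cv2.CHAIN_APPROX_NONE)[0]:
    if len(c)>60: e=cv2.fitEllipse(cv2.convexHull(c)); print(len(c),e[0][0]/4+320-.4,e[0][1]/4+155-.4,np.array(e[1])/4)
ax=np.array([.6066,.0582]); f=np.array([.942,-.334])
print('band top/bottom front edge',proj(pa,[[*(ax+f*.005),z] for z in(.193,.188,.183)]),'rim near inner',proj(pa,[[*(ax+f*.013),.188]]))
E
```

```text
t 16.78 pos [0.6063 0.0563 0.2398] toolshift [ 0.0008  0.0021 -0.0002] tooly yaw 68.6 tilt [ 1.e-04 -0.e+00 -1.e+00] F [ 0.9  0.9 -0.8] gap 0.301
yellow rows 170.75 176.0 u 338.18314606741575
96 343.80827293396 170.8371597290039 [ 6.21939468 10.51795959]
band top/bottom front edge [[338.19816092 171.67668643]
 [338.15793407 173.73452453]
 [338.11813615 175.77054714]] rim near inner [[338.40243128 176.68118734]]
```

```bash
python3 -c "
from cell import job; print(job.job_done())"
```

```text
the job is handed in; nothing more can be done
None
```

The job is handed in at about 17 s: the silver bottle was pressed to the pad's hard stop and left standing in the middle of the pad, and the probe is still held in its mouth, with band level and centring within about 1 mm by my camera measurements and no contact seen; I have no verdict back.

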